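Canister over the shelf rail into the caddy

TASK

Take the round canister with the narrow cap off the stock shelf: lift it clear over the front rail without knocking the rail, and draw it out forward over it. Stand it upright in the bay of the carrying caddy, setting it down rather than dropping it, and let go; then swing the keeper bar across the bay's open front until it is fully shut in its catch. Keep the canister upright and leave everything else where it is.

Things in the scene. Friction and masses are not known exactly. Their poses are not given: they have to be found in the camera images.
- canister: Grey plastic canister, round and stepped: body 56 mm diameter and 80 mm high, on it a narrower cap 36 mm diameter and 30 mm high (110 mm in all). About 0.25 kg. Origin at the centre of its underside, z up its axis. Stands in one of three places along the shelf.
- tin: Straight plain round tin with a flat metal lid band, 60 mm diameter, 92 mm high, standing on the shelf; leave alone. Origin at the centre of its underside.
- carton: Square cardboard carton, 52 x 52 x 100 mm high, standing on the shelf; leave alone. Origin at the centre of its underside.
- shelf: Low white steel stock shelf, fixed, open above; front is its -x side. Board 130 mm deep (x), 360 mm wide (y), top 60 mm above the table; end cheeks 8 mm thick, up to 100 mm; back lip at +x 22 mm above the board. Origin on the table under the board's centre. Three containers stand side by side about 115 mm apart along y, within 10 mm of the board's centre line.
- rail: Front retaining rail of the shelf: two round steel bars along the shelf's y at x = -61 mm in the shelf's frame, the upper one 8 mm thick with its top 95 mm above the table (35 mm above the board). Fixed. Its origin and axes coincide with the shelf's, not with the bars.
- caddy: Grey steel carrying caddy, fixed. Floor plate 132 x 143 mm, 10 mm thick. Walls up to 60 mm at the back (inner face x = 57 mm) and sides (y = +-57 mm); bay open at the front (-x) and above. Hinge post 12 mm thick, 62 mm high at x -66, y -67.5; catch at x -66, y 80 mm. Origin on the table under the plate's centre. A canister centred at x -30 to 25, y +-25 mm clears walls and shut bar.
- keeper (a joint): Keeper bar's hinge angle, rad: 0 fully shut (bar along the caddy's +y, across the front); grows as the tip swings out to the caddy's -x (1.57: straight forward), up to 1.8. Steel bar 8 mm thick, 14 mm high, reaching 139 mm from the hinge. Stays where left. At about 0.09 it meets a sprung plunger, needs a few newtons at the tip, snaps over at about 0.04 and rests on its stop at 0.
- keeper_hinge (a point): Point on the keeper's vertical hinge axis at the bar's mid-height, 43 mm above the table. Its frame turns with the bar: y points along the bar to its tip, +x is the side turned to the bay and -x the outer side when shut.
- keeper_knob (a point): Centre of the top of the keeper bar's upright black knob: round, 12 mm diameter, standing on the bar 108 mm from the hinge axis, from 50 to 85 mm above the table.
- tape: Roll of tape lying flat, 90 mm diameter, 24 mm high; leave alone. Origin at the centre of its underside.
- wrench: Steel wrench 160 mm long lying on the table; leave alone.
- bottle: Bottle 56 mm diameter, 150 mm high; leave alone. Origin at the centre of its underside.
- mug: White mug 80 mm diameter, 95 mm high; leave alone. Origin at the centre of its underside.
Things that resemble listed ones, but are neither listed nor needed, are in the scene too. What is shaped like the canister but orange or purple is not meant. What is shaped like the caddy but blue or red is not meant.

How it is judged:
By the outcome, as a careful person would: the job done as asked, in the order asked, and still so for the second after the job is handed in, with the robot touching nothing.
It also fails if it takes over 61 s, if anything falls off the work surface, if the arm or the gripper's body presses on something with over 40 N, if the wrist force passes 120 N, or if a joint passes its speed limit or range.

ROBOT

A 6-joint arm with a two-finger parallel gripper is mounted at the origin on the work surface. World frame = base frame: x ahead of the robot, y to its left, z up, the work surface at z = 0. Lengths are in m, angles in rad, forces in N, time in s.
With the tool pointing down it reaches from about 0.35 to 0.925 m from the base axis. Payload 6.4 kg.
Tool frame: the origin (TCP) lies at the very end of the fingers, on their centre line; the grasp point (between the pads) lies 19 mm behind it; z points along the fingers, y is the line along which they close (so a half turn about z gives the same grasp; the last joint's range is limited). The gripper opens to 94 mm and grips with 3 to 60 N. Pads are 16 mm wide; open, the fingers measure 119 mm over their backs; the gripper's body (75 mm by 177 mm) begins 78 mm behind the grasp point.
Start: joints at [-1.359, 0.245, 1.558, -0, 1.339, -0.174], TCP at [0.245, -0.602, 0.205] pointing down, gripper open.
Joint ranges: [-3.13, 3.13], [-1.02, 2.26], [0.13, 2.54], [-0.95, 4.09], [0.21, 2.88], [-2.74, 2.74]. Speed limits (rad/s): [2.57, 2.57, 3.14, 3.14, 3.14, 3.14].

INTERFACE

Orientations are given as [roll, pitch, yaw] about the fixed x, y, z axes, in that order (R = Rz(yaw) Ry(pitch) Rx(roll)).
In Python, from rig import * gives the robot as it stands. The module is installed in compiled form; this text tells all that it offers.
- The arm moves only by the tool jog_arm, called after ">>>" in YAML: its name, and indented under it one key for each argument. Schema: {"type":"object","properties":{"offsets":{"type":"array","items":{"type":"array","items":{"type":"array","items":{"type":"number"},"minItems":7,"maxItems":7},"minItems":1,"maxItems":12},"minItems":1,"maxItems":1},"clamp_n":{"type":"number"},"only":{"type":"string"},"quiet":{"type":"boolean"},"lines":{"type":"string"}},"required":["offsets"],"additionalProperties":false}. offsets is a list that holds a single list of rows (three levels of brackets), with 1 to 12 rows, each of 7 numbers: a rotation vector rx, ry, rz in rad, then dx, dy, dz in m, then the finger opening in m; each row shifts and turns the commanded pose from where the row before left it, along the tool's axes as they then stand; what a row does not reach is not made up. A row lasts 1/10 s, in which the tool goes at most 0.05 m and 0.15 rad, less where a joint would pass 70% of its speed; a pose out of reach is approached as far as the arm can. The fingers move at their own pace and stop on an object; clamp_n is the grip in N (left out, the last holds). Time passes only in rows, so rows that do not move let the fingers close. The tool returns the time, the measured TCP pose, the force, the opening and the grip force at its end. only (a regular expression) keeps the lines of the reply that match it, lines (a string "A,B") keeps lines A to B, and quiet returns only ok. Input that does not fit is refused with a message, and nothing moves.
- get_obs(): the state, without advancing time (a new reading comes with each control period).
- camera(name): name is "scene" or "top"; returns a dict with "frame" (420x560x3 uint8, red, green, blue), "fx", "fy", "cx", "cy" (pixels), "cam_to_world" (4x4, takes a point from camera to world coordinates). Camera axes: x right, y up, looking along -z (the intrinsics and any distortion apply to the point x, -y, -z); pixel columns grow to the right and rows downward; lengths in m; the calibration is good to about 2 mm. A picture is of the moment at which its call begins. There is no depth.
- finish_job(): hands the job in; it is judged then, once.
The state is a dict: "time_s": time; "joint_pos": joint angles; "qvel": joint speeds; "effort": joint torques, N m; "ee_pos": TCP position; "ee_rot": TCP orientation; "force": force on the tool from outside, world axes, zero at the start; "moment": the same for the moment, N m; "opening": finger opening in m; "grip_force": force on a finger pad.
Only numpy, scipy, OpenCV 4.12 (cv2) and the standard library are available. Lean on these libraries where they do the work, as an engineer would, in place of code of your own. Each camera call takes 0.05 s, during which the arm holds its last target. There are 200 camera calls.

## Working session

There is one attempt and no reset: what is moved stays moved. The work goes in short steps, Python scripts to look and compute and a tool call to move; the robot and the scene stay as the last step left them, time stands still between calls to the robot, and variables do not carry over. Pictures are saved under pics/ and viewed, at most 10 in all, crops included, and the job is handed in when it is done.

```bash
mkdir -p pics; python3 - <<'E'
from rig import *
import cv2, numpy as np
for n in ("scene","top"):
    c=camera(n); cv2.imwrite(f"pics/{n}0.png",c["frame"][:,:,::-1]); print(n,c["fx"],c["fy"],c["cx"],c["cy"],[k for k in c]); print(np.round(c["cam_to_world"],4))
print(get_obs())
E
```

```text
scene 445.447320215535 445.447320215535 284.87299599757154 214.9778101476063 ['frame', 'fx', 'fy', 'cx', 'cy', 'cam_to_world']
[[ 7.5790e-01 -3.7500e-01  5.3380e-01  1.2364e+00]
 [ 6.5230e-01  4.3440e-01 -6.2110e-01 -8.8400e-01]
 [ 1.0000e-03  8.1900e-01  5.7380e-01  8.7180e-01]
 [ 0.0000e+00  0.0000e+00  0.0000e+00  1.0000e+00]]
top 504.6099790183925 504.6099790183925 279.17956125861116 201.09567253236187 ['frame', 'fx', 'fy', 'cx', 'cy', 'cam_to_world']
[[ 4.3000e-03  9.7920e-01 -2.0300e-01  1.6250e-01]
 [-1.0000e+00  4.5000e-03  3.0000e-04 -2.3400e-02]
 [ 1.2000e-03  2.0300e-01  9.7920e-01  1.6251e+00]
 [ 0.0000e+00  0.0000e+00  0.0000e+00  1.0000e+00]]
{'time_s': 0.1, 'joint_pos': array([-1.35908869e+00,  2.45721525e-01,  1.55884338e+00,  1.45422817e-05,
        1.33871815e+00, -1.74086119e-01]), 'qvel': array([-0.00094028, -0.00238734, -0.00402849, -0.00103794, -0.00019873,
       -0.00235674]), 'effort': array([-9.43021078e-04, -4.16916454e+01, -3.15524411e+01,  6.86408300e-02,
        3.09351529e-02, -5.29390036e-05]), 'ee_pos': array([ 0.24449718, -0.60169717,  0.20449628]), 'ee_rot': array([-3.13993025e+00, -3.06724549e-04,  3.85790146e-01]), 'force': array([ 0.09293896, -0.45238602,  0.01886873]), 'moment': array([-0.00152688, -0.05414504,  0.03788951]), 'grip_force': 0.0, 'opening': 0.09408977099915175}
```

View pics/scene0.png

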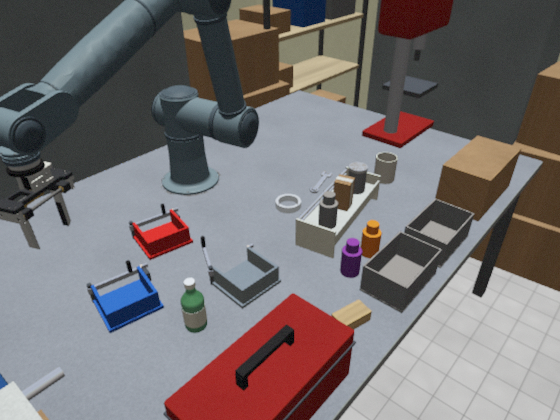

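View pics/top0.png

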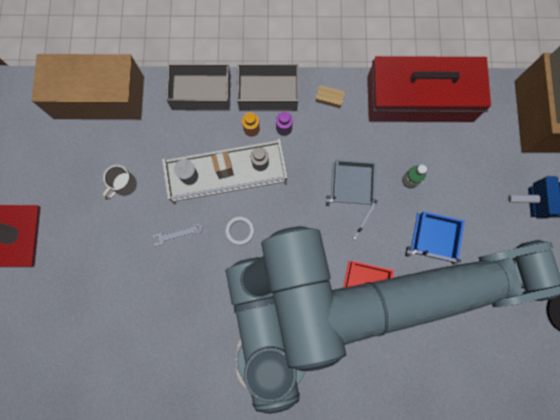

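The scene picture shows three shelf containers: (357,178) is a plain tin, (343,193) a brown carton, and (328,210) grey and stepped with a narrow cap. Orange (371,238) and purple (351,258) are look-alikes off the shelf. Of the caddies, (244,272) in scene, (353,183) in top, is grey; the blue (125,295) and red (161,232) ones aren't meant. I'll confirm with one enlarged crop.

```bash
cat > h.py <<'E'
from rig import *
import cv2, numpy as np
def ray(c,u,v):
    d=np.array([(u-c["cx"])/c["fx"],-(v-c["cy"])/c["fy"],-1.]); T=c["cam_to_world"]; return T[:3,3],T[:3,:3]@d
def onz(c,u,v,z):
    o,d=ray(c,u,v); return o+d*(z-o[2])/d[2]
def two(c1,p1,c2,p2):
    o1,d1=ray(c1,*p1);o2,d2=ray(c2,*p2)
    s=np.linalg.lstsq(np.c_[d1,-d2],o2-o1,rcond=None)[0]
    a,b=o1+s[0]*d1,o2+s[1]*d2; return (a+b)/2,np.linalg.norm(a-b)
def proj(c,p):
    q=np.linalg.inv(c["cam_to_world"])@np.r_[p,1]; return np.array([c["cx"]+c["fx"]*q[0]/-q[2],c["cy"]-c["fy"]*q[1]/-q[2]])
E
python3 - <<'E'
import cv2,numpy as np
s=cv2.imread("pics/scene0.png");t=cv2.imread("pics/top0.png")
R=lambda im,x,y,w,h,W,H:cv2.resize(im[y:y+h,x:x+w],(W,H),interpolation=cv2.INTER_CUBIC)
# scene: 190..390 x 160..310 x4
cv2.imwrite("pics/c1.png",R(s,190,160,200,150,800,600))
cv2.imwrite("pics/c2.png",R(t,155,120,240,130,800,433))
E
```

```text
(no output)
```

View pics/c1.png

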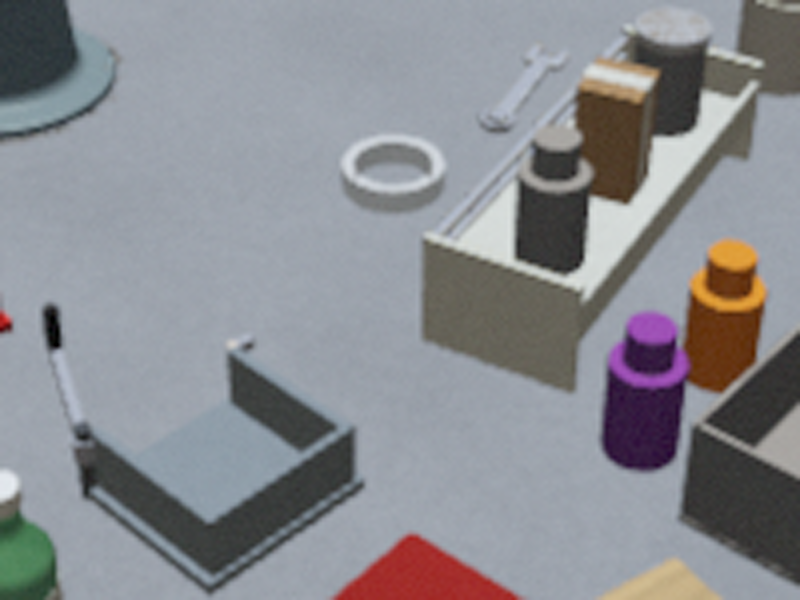

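View pics/c2.png

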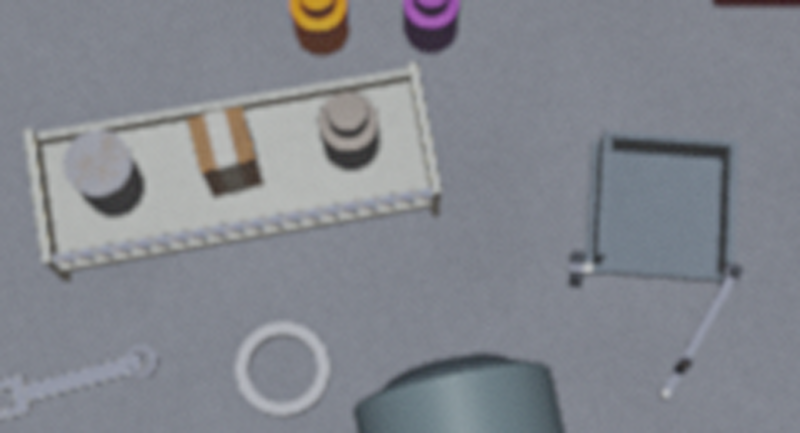

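Confirmed: the grey, stepped one with the narrow cap, at c1 (555,190) and c2 (350,115), is the canister at the −y end of the shelf. The grey caddy is at c2 (665,210), with the hinge post at (735,271), catch at (577,268) and black knob at (683,367).

```bash
python3 - <<'E'
from h import *
s=camera("scene");t=camera("top")
S=lambda x,y:(190+(x+.5)/4-.5,160+(y+.5)/4-.5); k=10/3
T=lambda x,y:(155+(x+.5)/k-.5,120+(y+.5)/k-.5)
P=lambda *a:print(*[np.round(x,4) if not isinstance(x,str) else x for x in a])
# canister cap via mask in the top view
P("cap two",*two(s,S(557,140),t,T(350,112))); P("cap s,t z.17",onz(s,*S(557,140),.17),onz(t,*T(350,112),.17))
P("shoulder s,t z.14",onz(s,*S(555,174),.14),onz(t,*T(349,124),.14))
rl,rr=onz(t,*T(50,257),.095),onz(t,*T(437,196),.095);d=rr-rl;P("rail",rl,rr,np.linalg.norm(d),"shelf yaw",np.arctan2(-d[1],-d[0])-np.pi/2)
bl,br=onz(t,*T(32,131),.1),onz(t,*T(415,68),.1);P("back cheeks",bl,br,"yaw",np.arctan2(*(bl-br)[[1,0]])-np.pi/2)
P("tin",onz(t,*T(97,163),.152),"carton",onz(t,*T(222,136),.16))
cbl,cbr=onz(t,*T(605,136),.06),onz(t,*T(732,146),.06);P("caddy back",cbl,cbr,np.linalg.norm(cbl-cbr),"yaw",np.arctan2(*(cbl-cbr)[[1,0]])-np.pi/2)
h=onz(t,*T(735,270),.062);cat=onz(t,*T(577,268),.06);P("hinge t",h,"s",onz(s,*S(83,428),.062),"catch",cat,onz(s,*S(240,344),.06),"dist",np.linalg.norm(h-cat))
P("knob two",*two(s,S(50,312),t,T(683,364))); P("tip",onz(t,*T(665,394),.05))
fl,fr=onz(t,*T(594,272),.01),onz(t,*T(724,283),.01);P("floor front",fl,fr,"yaw",np.arctan2(*(fl-fr)[[1,0]])-np.pi/2)
P("scene caddy bottom corner(back right)",onz(s,*S(211,590),0.005),onz(s,*S(362,484),.005))
E
```

```text
cap two [0.6124 0.0369 0.17  ] 0.0045
cap s,t z.17 [0.6134 0.0391 0.17  ] [0.6106 0.0354 0.17  ]
shoulder s,t z.14 [0.6136 0.0394 0.14  ] [0.6084 0.0374 0.14  ]
rail [0.4919 0.3158 0.095 ] [ 0.552  -0.0442  0.095 ] 0.365 shelf yaw 0.1657
back cheeks [0.6121 0.3375 0.1   ] [ 0.676 -0.023  0.1  ] yaw 0.1754
tin [0.5669 0.2648 0.152 ] carton [0.5905 0.1513 0.16  ]
caddy back [ 0.6215 -0.2069  0.06  ] [ 0.612  -0.3294  0.06  ] 0.1228 yaw -0.077
hinge t [ 0.4893 -0.3277  0.062 ] s [ 0.4894 -0.3251  0.062 ] catch [ 0.491  -0.1779  0.06  ] [ 0.5048 -0.1889  0.06  ] dist 0.1498
knob two [ 0.3961 -0.272   0.0829] 0.001
tip [ 0.3722 -0.26    0.05  ]
floor front [ 0.4976 -0.1994  0.01  ] [ 0.4871 -0.3266  0.01  ] yaw -0.0817
scene caddy bottom corner(back right) [ 0.6201 -0.3371  0.005 ] [ 0.6291 -0.1974  0.005 ]
```

The two-view checks agree to 1–4 mm and the sizes fit: cap height 0.170, shelf length 0.365, knob radius 0.108, hinge–catch about 0.15. So the canister is at about (0.612, 0.037), the caddy centre at (0.558, −0.264) with yaw −0.08, and the keeper at about 1.1 rad. I'll move up and turn the tool to yaw 0.

>>> jog_arm:
  offsets:
    - [[0,0,0.13,0,0,-0.02,0.094],[0,0,0.13,0,0,-0.02,0.094],[0,0,0.126,0,0,-0.02,0.094],[0,0,0,0.02,-0.04,0,0.094],[0,0,0,0.02,-0.04,0,0.094],[0,0,0,0.02,-0.04,0,0.094],[0,0,0,0.02,-0.04,0,0.094],[0,0,0,0.02,-0.04,0,0.094],[0,0,0,0.02,-0.04,0,0.094],[0,0,0,0.02,-0.04,0,0.094],[0,0,0,0.02,-0.04,0,0.094],[0,0,0,0.02,-0.04,0,0.094]]

```text
time_s: 1.4
ee_pos: [0.4251, -0.2405, 0.2654]
ee_rot: [3.141, -0.0, -0.001]
force: [0.3, -0.5, -0.0]
opening: 0.0942
grip_force: 0.0
```

```bash
python3 - <<'E'
from h import *
t=camera("top");s=camera("scene")
print(onz(s,161,222,.06),onz(t,350,264,.06),onz(t,394,270,.06),onz(s,163,208,.085), "bottle",onz(s,190,284,.15))
E
```

```text
[ 0.21492202 -0.28537454  0.06      ] [ 0.28951466 -0.24354731  0.06      ] [ 0.27170943 -0.37870184  0.06      ] [ 0.18921748 -0.25395465  0.085     ] bottle [ 0.58034679 -0.45676427  0.15      ]
```

>>> jog_arm:
  offsets:
    - [[0,0,0,0.0234,-0.0347,0,0.08],[0,0,0,0.0234,-0.0347,0,0.08],[0,0,0,0.0234,-0.0347,0,0.08],[0,0,0,0.0234,-0.0347,0,0.08],[0,0,0,0.0234,-0.0347,0,0.08],[0,0,0,0.0234,-0.0347,0,0.08],[0,0,0,0.0234,-0.0347,0,0.08],[0,0,0,0.0234,-0.0347,0,0.08],[0,0,0,0,0,0,0.08],[0,0,0,0,0,0.03,0.08],[0,0,0,0,0,0.03,0.08],[0,0,0,0,0,0,0.08]]

```text
time_s: 2.7
ee_pos: [0.6088, 0.0343, 0.2003]
ee_rot: [-3.141, 0.01, -0.001]
force: [-0.3, -0.8, -1.5]
opening: 0.08
grip_force: 0.0
```

```bash
python3 - <<'E'
from h import *
s=camera("scene");print(get_obs()["ee_pos"]); print("cap axis px at z .17,.14,.06", [proj(s,(.612,.037,z)) for z in(.17,.14,.06)],"tcp px",proj(s,get_obs()["ee_pos"]))
cv2.imwrite("pics/a1.png",cv2.resize(s["frame"][110:260,230:430,::-1],(800,600),interpolation=cv2.INTER_CUBIC))
E
```

```text
[0.61029061 0.03420768 0.20322917]
cap axis px at z .17,.14,.06 [array([328.04898243, 194.74528638]), array([327.47761969, 203.2660502 ]), array([326.02412285, 224.94212796])] tcp px [327.64974671 185.22035161]
```

View pics/a1.png

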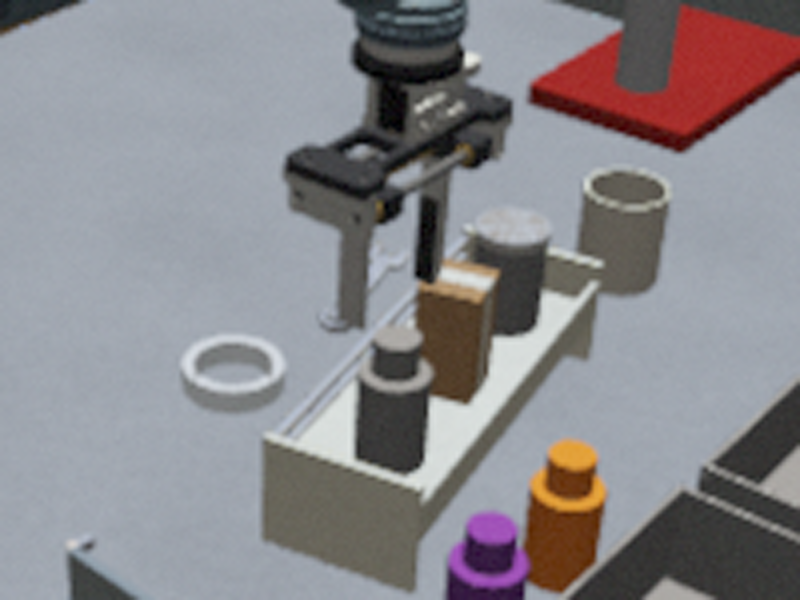

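The gripper straddles the cap axis: fingers at crop (352,320) and (427,278), cap top at (398,338), with no contact. I'll nudge +2 mm in x and +3 mm in y, descend to the cap and close.

>>> jog_arm:
  offsets:
    - [[0,0,0,0.002,-0.003,0.01,0.07],[0,0,0,0,0,0.02,0.07],[0,0,0,0,0,0.016,0.07],[0,0,0,0,0,0.009,0.07],[0,0,0,0,0,0,0.07],[0,0,0,0,0,0,0.05],[0,0,0,0,0,0,0.04],[0,0,0,0,0,0,0.036],[0,0,0,0,0,0,0.03],[0,0,0,0,0,0,0.03],[0,0,0,0,0,0,0.03]]
  clamp_n: 25

```text
time_s: 3.85
ee_pos: [0.6142, 0.0384, 0.1509]
ee_rot: [-3.141, -0.001, -0.0]
force: [0.4, 0.5, 1.3]
opening: 0.0354
grip_force: 24.9
```

>>> jog_arm:
  offsets:
    - [[0,0,0,0,0,-0.005,0.03],[0,0,0,0,0,-0.01,0.03],[0,0,0,0,0,-0.015,0.03],[0,0,0,0,0,-0.015,0.03],[0,0,0,0,0,-0.015,0.03],[0,0,0,0,0,-0.015,0.03],[0,0,0,0,0,-0.008,0.03],[0,0,0,0,0,0,0.03],[0,0,0,0,0,0,0.03]]

```text
time_s: 4.75
ee_pos: [0.6137, 0.0383, 0.2332]
ee_rot: [-3.142, 0.001, -0.0]
force: [-0.8, 0.7, -2.7]
opening: 0.0354
grip_force: 24.8
```

```bash
python3 - <<'E'
from h import *
s=camera("scene");print(get_obs()["ee_pos"])
cv2.imwrite("pics/a2.png",cv2.resize(s["frame"][110:260,230:430,::-1],(800,600),interpolation=cv2.INTER_CUBIC))
E
```

```text
[0.61342624 0.03831058 0.23255736]
```

View pics/a2.png

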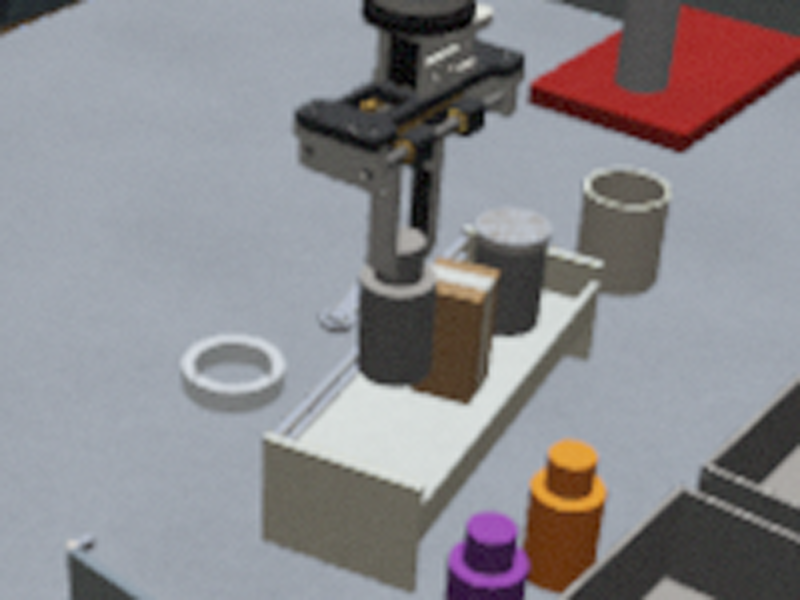

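The canister is held upright at crop (397,325), with its underside about 0.142, well above the rail, and its neighbours are undisturbed. Next I'll draw it out forward.

>>> jog_arm:
  offsets:
    - [[0,0,0,-0.01,0.0017,0,0.03],[0,0,0,-0.02,0.0034,0,0.03],[0,0,0,-0.025,0.0043,0,0.03],[0,0,0,-0.025,0.0043,0,0.03],[0,0,0,-0.025,0.0043,0,0.03],[0,0,0,-0.025,0.0043,0,0.03],[0,0,0,-0.015,0.01,0,0.03],[0,0,0,-0.005,0.02,0,0.03],[0,0,0,0,0.025,0,0.03],[0,0,0,0,0.025,0,0.03],[0,0,0,0,0.025,0,0.03],[0,0,0,0,0.025,0,0.03]]

```text
time_s: 6.0
ee_pos: [0.4628, -0.1146, 0.2327]
ee_rot: [-3.141, 0.001, -0.0]
force: [0.3, -0.0, -1.1]
opening: 0.0357
grip_force: 24.8
```

>>> jog_arm:
  offsets:
    - [[0,0,0,0,0.025,0,0.03],[0,0,0,0,0.025,0,0.03],[0,0,0,0,0.025,0,0.03],[0,0,0,0.01,0.025,0,0.03],[0,0,0,0.015,0.025,0,0.03],[0,0,0,0.015,0.02,0,0.03],[0,0,0,0.015,0.01,0,0.03],[0,0,0,0.01,0,0,0.03],[0,0,0,0,0,0,0.03]]

```text
time_s: 6.9
ee_pos: [0.5289, -0.2683, 0.2327]
ee_rot: [-3.14, 0.001, 0.0]
force: [-0.5, 0.0, -2.0]
opening: 0.0358
grip_force: 24.8
```

>>> jog_arm:
  offsets:
    - [[0,0,0,0.015,-0.005,0,0.03],[0,0,0,0.014,0,0,0.03],[0,0,0,0,0,0.02,0.03],[0,0,0,0,0,0.025,0.03],[0,0,0,0,0,0.025,0.03],[0,0,0,0,0,0.025,0.03],[0,0,0,0,0,0.018,0.03],[0,0,0,0,0,0.008,0.03],[0,0,0,0,0,0,0.03],[0,0,0,0,0,0,0.03]]

```text
time_s: 7.9
ee_pos: [0.5586, -0.264, 0.1136]
ee_rot: [3.141, -0.001, 0.0]
force: [-0.5, 0.1, -1.8]
opening: 0.0358
grip_force: 24.8
```

```bash
python3 - <<'E'
from h import *
s=camera("scene");t=camera("top");print(get_obs()["ee_pos"],get_obs()["force"])
a=cv2.resize(s["frame"][200:320,170:310,::-1],(700,600),interpolation=cv2.INTER_CUBIC)
cv2.imwrite("pics/a3.png",a)
E
```

```text
[ 0.55883843 -0.26440721  0.11413458] [-0.10199653 -0.1469451  -1.29240138]
```

View pics/a3.png

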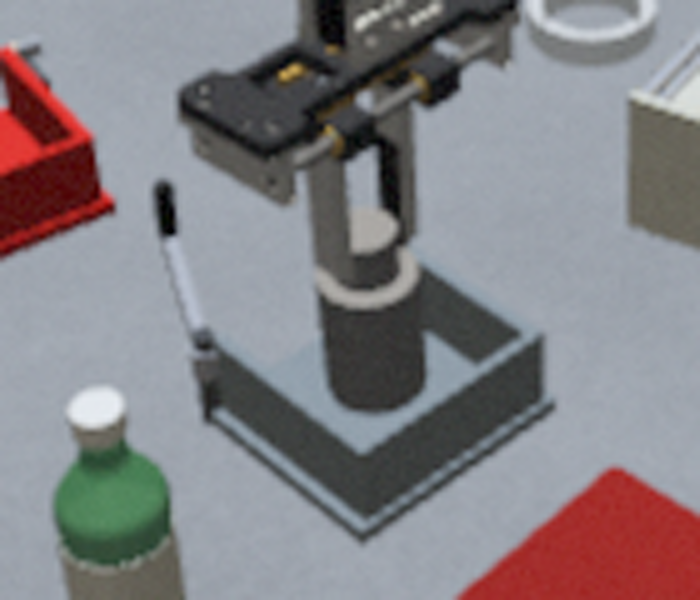

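The canister is upright inside the bay (body base at crop (375,395)), clear of the walls, with about 12 mm left. I'll set it down slowly.

>>> jog_arm:
  offsets:
    - [[0,0,0,0,0,0.003,0.03],[0,0,0,0,0,0.003,0.03],[0,0,0,0,0,0.002,0.03],[0,0,0,0,0,0.002,0.03],[0,0,0,0,0,0,0.03],[0,0,0,0,0,0,0.03]]

```text
time_s: 8.6
ee_pos: [0.5578, -0.264, 0.1024]
ee_rot: [-3.141, 0.0, -0.0]
force: [-0.4, 0.8, -1.8]
opening: 0.0355
grip_force: 24.8
```

>>> jog_arm:
  offsets:
    - [[0,0,0,0,0,0.001,0.03],[0,0,0,0,0,0.001,0.03],[0,0,0,0,0,0,0.03]]

```text
time_s: 8.9
ee_pos: [0.5582, -0.2641, 0.1009]
ee_rot: [3.141, -0.001, -0.0]
force: [-0.4, -0.5, 0.1]
opening: 0.0359
grip_force: 24.9
```

>>> jog_arm:
  offsets:
    - [[0,0,0,0,0,0.001,0.03],[0,0,0,0,0,0,0.03]]

```text
time_s: 9.1
ee_pos: [0.5586, -0.2642, 0.1009]
ee_rot: [3.141, -0.002, -0.0]
force: [-1.0, 2.2, 6.2]
opening: 0.0357
grip_force: 24.9
```

Contact is felt (6 N, z at the expected 0.101). I'll release, rise, move in front of the keeper and turn the tool along the bar.

>>> jog_arm:
  offsets:
    - [[0,0,0,0,0,0,0.045],[0,0,0,0,0,0,0.055],[0,0,0,0,0,0,0.066],[0,0,0,0,0,-0.015,0.066],[0,0,0,0,0,-0.035,0.066],[0,0,0,0,0,-0.04,0.066],[0,0,0,0,0,0,0.0]]

```text
time_s: 9.8
ee_pos: [0.5612, -0.2664, 0.1977]
ee_rot: [3.134, -0.011, -0.0]
force: [0.8, -1.0, 0.8]
opening: 0.0614
grip_force: 0.0
```

>>> jog_arm:
  offsets:
    - [[0,0,0,-0.036,0.007,0,0.0],[0,0,0,-0.036,0.007,0,0.0],[0,0,0,-0.036,0.007,0,0.0],[0,0,0,-0.036,0.007,0,0.0],[0,0,0,-0.034,0.0075,0,0.0],[0,0,-0.15,0,0,0,0.0],[0,0,-0.15,0,0,0,0.0],[0,0,-0.15,0,0,0,0.0],[0,0,-0.15,0,0,0,0.0],[0,0,-0.15,0,0,0,0.0],[0,0,-0.15,0,0,0,0.0],[0,0,-0.15,0,0,0,0.0]]

```text
time_s: 11.0
ee_pos: [0.3798, -0.2994, 0.1897]
ee_rot: [3.141, 0.0, 1.056]
force: [0.6, 1.1, 0.1]
opening: 0.0006
grip_force: 0.0
```

```bash
python3 - <<'E'
from h import *
for _ in range(1): s=camera("scene");t=camera("top")
print(get_obs()["ee_pos"],get_obs()["ee_rot"],get_obs()["opening"])
a=cv2.resize(s["frame"][200:320,170:310,::-1],(700,600),interpolation=cv2.INTER_CUBIC);cv2.imwrite("pics/a4.png",a)
print("expected cap top px", (proj(s,(.558,-.264,.12))-[170,200])*5)
E
```

```text
[ 0.37977681 -0.29944491  0.18962275] [3.14146142e+00 1.19865021e-04 1.04939759e+00] 0.00028578720286682503
expected cap top px [365.47183143 248.78633062]
```

View pics/a4.png

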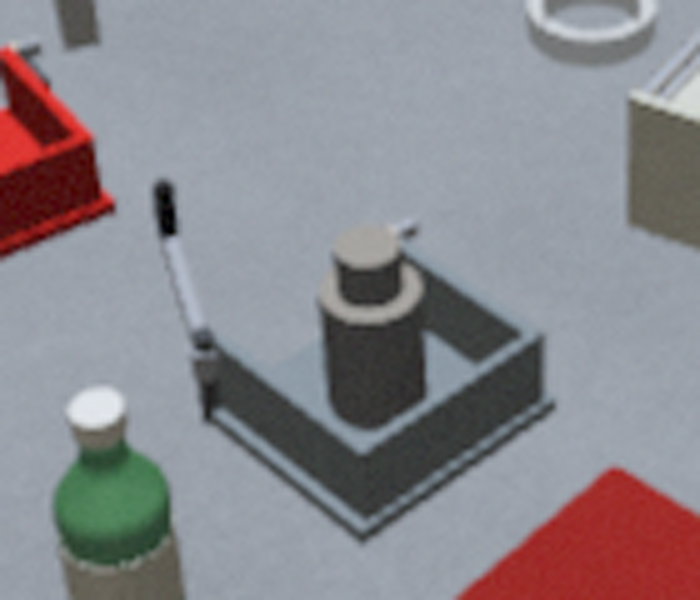

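The canister stands upright and released at crop (370,330), cap top (368,247) against the predicted (365,249). The keeper is still open with its knob at (164,195). I'll descend behind the knob and start pushing along the arc.

>>> jog_arm:
  offsets:
    - [[0,0,0,0,0,0.04,0],[0,0,0,0,0,0.04,0],[0,0,0,0,0,0.035,0],[0,0,0,0,0,0.01,0],[0,0,0,0,0,0,0],[0,0,0,0.006,0,0,0],[0,0,0,0.006,0,0,0],[0,0,0,0.006,0,0,0],[0,0,0.11,0.012,-0.0015,0,0],[0,0,0.11,0.012,-0.0015,0,0],[0,0,0.11,0.012,-0.0015,0,0],[0,0,0,0,0,0,0]]

```text
time_s: 12.3
ee_pos: [0.4074, -0.2515, 0.0654]
ee_rot: [3.14, -0.0, 0.722]
force: [0.2, -0.3, 0.6]
opening: 0.0004
grip_force: 0.0
```

```bash
python3 - <<'E'
from h import *
s=camera("scene");o=get_obs();p=o["ee_pos"];print(p,o["ee_rot"],o["force"])
y=o["ee_rot"][2];k=p+np.r_[np.cos(y),np.sin(y),0]*.014;print("knob est",k,"r",np.linalg.norm(k[:2]-[.4893,-.3265]))
a=cv2.resize(s["frame"][200:320,170:310,::-1],(700,600),interpolation=cv2.INTER_CUBIC);cv2.imwrite("pics/a5.png",a)
E
```

```text
[ 0.40703177 -0.25200569  0.06522678] [3.14015544e+00 2.16482297e-05 7.23535259e-01] [ 0.06485736 -0.43421884  0.07570541]
knob est [ 0.41752435 -0.24273715  0.06522678] r 0.11030847067148733
```

View pics/a5.png

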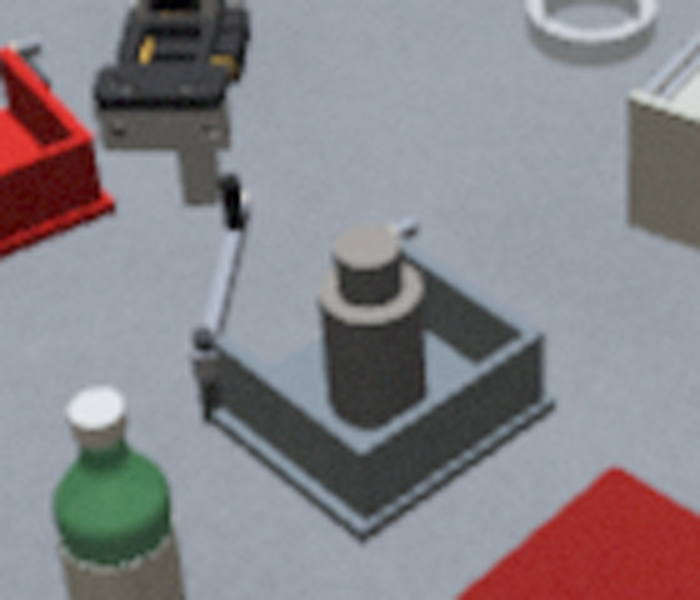

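The knob (232,200) is moving with the finger and the bar is swinging in. Continuing.

>>> jog_arm:
  offsets:
    - [[0,0,0.11,0.012,-0.0015,0,0],[0,0,0.11,0.012,-0.0015,0,0],[0,0,0.11,0.012,-0.0015,0,0],[0,0,0.11,0.012,-0.0015,0,0],[0,0,0.11,0.012,-0.0015,0,0],[0,0,0.11,0.012,-0.0015,0,0],[0,0,0,0,0,0,0]]

```text
time_s: 13.05
ee_pos: [0.4674, -0.2142, 0.065]
ee_rot: [3.141, -0.001, 0.063]
force: [-0.7, -0.4, 0.4]
opening: 0.0011
grip_force: 0.0
```

```bash
python3 - <<'E'
from h import *
s=camera("scene");o=get_obs();p=o["ee_pos"]
y=o["ee_rot"][2];k=p+np.r_[np.cos(y),np.sin(y),0]*.014;d=k[:2]-[.4893,-.3265];print("knob est",k,"r",np.linalg.norm(d),"theta",np.arctan2(-d[0],d[1])+.08)
E
```

```text
knob est [ 0.48061772 -0.21324869  0.06477501] r 0.11358363094217284 theta 0.15651419469702557
```

>>> jog_arm:
  offsets:
    - [[0,0,0.07,0.004,0.003,0,0],[0,0,0.07,0.004,0.002,0,0],[0,0,0,0.003,0,0,0],[0,0,0,0,0,0,0]]

```text
time_s: 13.5
ee_pos: [0.4763, -0.2185, 0.0641]
ee_rot: [-3.14, 0.003, -0.077]
force: [-3.2, 3.2, 2.6]
opening: 0.0006
grip_force: 1.6
```

>>> jog_arm:
  offsets:
    - [[0,0,0,0.002,0,0,0],[0,0,0,0.002,0,0,0],[0,0,0,0,0,0,0]]

```text
time_s: 13.8
ee_pos: [0.4818, -0.2196, 0.0645]
ee_rot: [3.141, -0.001, -0.08]
force: [-0.4, -0.4, -0.8]
opening: 0.0005
grip_force: 0.4
```

>>> jog_arm:
  offsets:
    - [[0,0,0,0.0015,0,0,0],[0,0,0,0,0,0,0]]

```text
time_s: 14.0
ee_pos: [0.4821, -0.2195, 0.0644]
ee_rot: [3.141, 0.003, -0.079]
force: [-6.1, -0.3, 2.8]
opening: 0.0003
grip_force: 3.0
```

```bash
python3 - <<'E'
from h import *
o=get_obs();p=o["ee_pos"];print(o["force"])
y=o["ee_rot"][2];k=p+np.r_[np.cos(y),np.sin(y),0]*.014;d=k[:2]-[.4893,-.3265];print("knob est",k,"r",np.linalg.norm(d),"theta",np.arctan2(-d[0],d[1])+.08)
E
```

```text
[-6.09135397 -0.28934679  2.77595422]
knob est [ 0.49602699 -0.22062117  0.06437494] r 0.10609231652797449 theta 0.016550502530361486
```

The force dropped as the bar snapped over, then rose again with the tool stationary, so it's on the stop. One small firm push to confirm, then I'll back away, rise and look.

>>> jog_arm:
  offsets:
    - [[0,0,0,0.0015,0,0,0],[0,0,0,0,0,0,0]]

```text
time_s: 14.2
ee_pos: [0.4823, -0.2195, 0.0643]
ee_rot: [-3.141, 0.006, -0.079]
force: [-11.4, 0.6, 7.3]
opening: 0.0007
grip_force: 5.4
```

>>> jog_arm:
  offsets:
    - [[0,0,0,-0.01,0,0,0],[0,0,0,-0.025,0,0,0],[0,0,0,-0.02,0,-0.02,0],[0,0,0,0,0,-0.04,0],[0,0,0,-0.03,0,-0.04,0],[0,0,0,-0.03,0,-0.04,0],[0,0,0,-0.03,0,0,0],[0,0,0,0,0,0,0]]

```text
time_s: 15.0
ee_pos: [0.3391, -0.2084, 0.206]
ee_rot: [3.138, -0.004, -0.082]
force: [-0.0, -0.4, 0.4]
opening: 0.0007
grip_force: 0.0
```

```bash
python3 - <<'E'
from h import *
s=camera("scene");t=camera("top")
a=cv2.resize(s["frame"][200:320,170:310,::-1],(400,343),interpolation=cv2.INTER_CUBIC);b=cv2.resize(t["frame"][130:230,300:400,::-1],(343,343),interpolation=cv2.INTER_CUBIC);cv2.imwrite("pics/a6.png",np.hstack([a,b]))
E
```

```text
(no output)
```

View pics/a6.png

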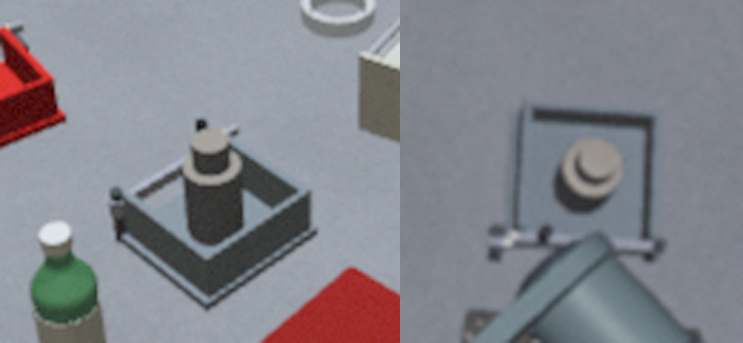

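The picture shows the bar across the front from the hinge (655,245) into the catch (500,238), with the canister upright in the bay at (592,165) and the robot clear of both. Handing in.

```bash
python3 -c "
from rig import *
print(finish_job())"
```

```text
the job is handed in; nothing more can be done
None
```

The grey canister now stands upright and released in the grey caddy's bay with the keeper bar shut in its catch, handed in at about 15 s of the 61 s allowed; no verdict was returned.

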